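# Mount the polishing drum with its set screw on the spindle's flat

### The job

On the lens-edge polisher, pinch the upright D-shaped shaft with one finger lying on its flat and turn it until the flat squarely faces the driver-guide post. Then take the polishing drum by the collar on its top and mount it on the shaft, fully home on its seat, with the collar's set screw on the flat and pointing at the guide post. Finish while still gripping the collar and pressing the drum down firmly, so that a colleague can tighten the screw; leave everything else on the table where it is.

Things in the scene. Friction and masses are not known exactly. Their poses are not given: they have to be found in the camera images.
- polisher: The polisher, fixed on the table: plate 110 mm wide, 12 mm thick, from x = -122 to +62 mm; round motor can 72 mm wide, 43 mm high; driver-guide post 16 x 24 mm, 110 mm high, 92 mm from the spindle axis. Origin: on the spindle axis at table height; z up; -x points from the axis to the guide post.
- seat (a point): The drum's seat: centre of the 34 mm wide shoulder at the foot of the shaft, on the spindle axis, 50 mm above the table.
- guide_hole (a point): Mouth of the hole in the guide post, in its face towards the shaft, 84 mm from the axis, 96 mm above the table: the height of the seated drum's set screw.
- shaft: Upright steel shaft above the seat, 20 mm in diameter, 58 mm long (top 8 mm tapers), D-shaped: one flat along its whole length. Origin: on the axis at the seat; -x is the flat's outward normal. Turns either way about its axis with light friction (0.05 N m), stays where left. At the start the flat is 0.5 to 1.5 rad counter-clockwise (from above) of the guide post.
- flat (a point): The flat, turning with the shaft: 16 mm wide, 6 mm from the axis, so the shaft is 16 mm thick across it, 20 mm elsewhere. This point: mid-width of the flat, 40 mm above the seat; -x is its outward normal. Fingers closing across the flat settle on it and the gap falls from 20 to 16 mm.
- drum: Loose polishing drum, upright on the table, 0.18 to 0.26 kg: a felt spool 70 mm wide, 36 mm high, with a metal collar 44 mm in diameter on top (36 to 66 mm above the underside). Bore right through, 23 mm wide, flaring to 28 mm at the underside. Origin: centre of the underside, z up; the set screw is on its -x side. Seated, the shaft's end lies 8 mm below the collar's top.
- screw_point (a point): Inner end of the set screw, in the bore, 7.5 mm from the drum's axis on its -x side, 46 mm above its underside; a flat point 12 mm wide, 8 mm high. If not over the flat, it stops the drum on the shaft's top, 8 to 16 mm above the seat; turned over the flat (play about 0.2 rad) the drum goes home.
- screw_head (a point): Outer end of the set screw's head (8 mm wide, stands 6.5 mm out of the collar), 28.5 mm from the drum's axis on its -x side, 46 mm above its underside.
- clear_glasses: Bystander, not to be moved: a pair of glasses with a clear frame, temples open, 135 x 140 x 44 mm. Origin: at its underside.
- sunglasses: Bystander, not to be moved: a pair of sunglasses with a black frame, temples open, 135 x 140 x 44 mm. Origin: at its underside.
- spare_drum: Bystander, not to be moved: a spare spool of the same 70 mm width, 36 mm high, without collar or set screw. Origin: at its underside.
- polish_jar: Bystander, not to be moved: a white jar, 52 mm wide, 65 mm high. Origin: at its underside.
- driver: Bystander, not to be moved: a screwdriver lying flat, 170 mm long. Origin: at its underside.
- case: Bystander, not to be moved: a black glasses case, 70 x 160 x 50 mm. Origin: at its underside.
- caliper: Bystander, not to be moved: a caliper lying flat, 160 mm long. Origin: at its underside.
Mind the look-alikes: they are no part of the job. There is more than one size of the polisher; the job needs the larger.

How it is judged:
By the outcome, as a careful person would: the job done as asked, in the order asked, and still so for the second after the job is handed in, while the arm keeps its last pose, push and grip.
It also fails if it takes over 51 s, if anything falls off the work surface, if the arm or the gripper's body presses on something with over 40 N, if the wrist force passes 120 N, or if a joint passes its speed limit or range.

### The arm

A 6-joint arm with a two-finger parallel gripper is mounted at the origin on the work surface. World frame = base frame: x ahead of the robot, y to its left, z up, the work surface at z = 0. Lengths are in m, angles in rad, forces in N, time in s.
With the tool pointing down it reaches from about 0.325 to 0.875 m from the base axis. Payload 4.4 kg.
Tool frame: the origin (TCP) lies on the front face of the gripper's body, between the roots of the fingers; the fingertips stand 73 mm ahead of it and the grasp point (between the pads) lies 54 mm ahead of it; z points along the fingers, y is the line along which they close (so a half turn about z gives the same grasp; the last joint's range is limited). The gripper opens to 85 mm and grips with 20 to 120 N. Pads are 22 mm wide; open, the fingers measure 114 mm over their backs; the gripper's body (76 mm by 85 mm) begins 54 mm behind the grasp point. The pads swing forward as they close: fully open they stand 13 mm farther back than shut.
Start: joints at [1.05, 0.207, 1.542, -0, 1.393, -0.15], TCP at [0.208, 0.536, 0.304] pointing down, gripper open.
Joint ranges: [-2.73, 2.73], [-0.86, 2.22], [0.23, 2.46], [-1.11, 4.25], [0.08, 2.63], [-2.82, 2.82]. Speed limits (rad/s): [2.79, 2.79, 3.14, 3.14, 3.14, 3.14].

### API

Orientations are given as a unit quaternion [x, y, z, w].
In Python, from plant import read_state, get_image, get_calibration, hand_in gives the robot as it stands.
- The arm moves only by the tool apply_moves, never from a script. Its argument "commands" is a list of rows, each a list of 3 entries, a list of its own where there are three numbers: the shift along the world's x, y, z in m, then the turn, a rotation vector about the world's x, y, z in degrees, then the closure, from -1 (fully open) to 1 (shut). In form: [[[dx, dy, dz], [wx, wy, wz], gripper], ...]. A call has 1 to 12 rows; each row shifts and turns the commanded pose from where the row before left it; what a row does not reach is not made up. A row lasts 1/10 s, in which the tool goes at most 50 mm and 8.59 degrees, less where a joint would pass 70% of its speed; a pose out of reach is approached as far as the arm can. A call with a gripper value outside its range is refused whole. The fingers move at their own pace and stop on an object; "newtons" is the grip in N (left out, the last holds). Time passes only in rows, so rows that do not move let the fingers close. It gives the time, the measured TCP pose, the force, the opening and the grip force at its end, in the units of the state.
- read_state(): the state, without advancing time (a new reading comes with each control period).
- get_image(name): name is "side" or "top"; returns (picture, depth): 400x640x3 uint8, red, green, blue; 400x640 float32, m along the optical axis (not along the pixel's ray), 0 where there is no reading.
- get_calibration(name): a dict with "fx", "fy", "cx", "cy" (pixels), "position" and "rotation" of the camera in the world. Camera axes: x right, y down, z forward; pixel columns grow to the right and rows downward; lengths in m; the calibration is good to about 2 mm. A picture is of the moment at which its call begins. get_calibration takes no time and is no camera call.
- hand_in(): hands the job in; it is judged then, once.
The state is a dict: "time_s": time; "joints": joint angles; "qd": joint speeds; "effort": joint torques, N m; "tcp_pos": TCP position; "orientation": TCP orientation; "wrist_force": force on the tool from outside, world axes, zero at the start; "wrist_torque": the same for the moment, N m; "width": finger opening in m; "grasp_force": force on a finger pad.
Only numpy, scipy, OpenCV 4.12 (cv2) and the standard library are available. Lean on these libraries where they do the work, as an engineer would, in place of code of your own. Each camera call takes 0.05 s, during which the arm holds its last target. There are 200 camera calls.

## Working session

There is one attempt and no reset: what is moved stays moved. The work goes in short steps, Python scripts to look and compute and a tool call to move; the robot and the scene stay as the last step left them, time stands still between calls to the robot, and variables do not carry over. Pictures are saved under pics/ and viewed, at most 10 in all, crops included, and the job is handed in when it is done.

Besides the shell and the picture viewer there is one more tool, called after "Call:" by a JSON object that holds its "api" and its "payload", one argument or row to a line. apply_moves: Moves the arm, as the interface text tells. Its arguments: {"type":"object","properties":{"commands":{"type":"array"},"newtons":{"type":"number"}},"required":["commands"]}

```bash
mkdir -p pics
cat > h.py <<'E'
import numpy as np, cv2
from plant import read_state, get_image, get_calibration, hand_in
def snap(n,tag):
    im,d=get_image(n); cv2.imwrite(f'pics/{tag}.png',im[:,:,::-1]); np.save(f'pics/{tag}.npy',d); return im,d
def P(n,u,v,z):
    c=get_calibration(n); R=np.array(c['rotation']); p=np.array(c['position'])
    return p+R@np.array([(u-c['cx'])/c['fx'],(v-c['cy'])/c['fy'],1.])*z
def onz(n,u,v,h):
    p=np.array(get_calibration(n)['position']); q=P(n,u,v,1.)-p
    return p+q*(h-p[2])/q[2]
def cloud(n,d):
    c=get_calibration(n); v,u=np.mgrid[:400,:640]
    q=np.stack([(u-c['cx'])/c['fx']*d,(v-c['cy'])/c['fy']*d,d],-1)
    return q@np.array(c['rotation']).T+np.array(c['position'])
E
python3 - <<'E'
from h import *
for n in('top','side'): snap(n,n+'0'); print(get_calibration(n))
print(read_state())
E
```

```text
{'fx': 395.9674641932025, 'fy': 395.9674641932025, 'cx': 323.24419560526, 'cy': 204.04066839901355, 'position': array([0.32379889, 0.00266386, 1.13930025]), 'rotation': array([-0.69981283,  0.70825347, -0.06631103,  0.06512969])}
{'fx': 399.34472683531544, 'fy': 399.34472683531544, 'cx': 315.81519872235225, 'cy': 198.1962058074757, 'position': array([ 0.17379265, -0.82975235,  0.65726932]), 'rotation': array([ 0.85322317, -0.17125335,  0.10488739, -0.48133267])}
{'time_s': 0.1, 'joints': array([ 1.05052583e+00,  2.07339197e-01,  1.54279208e+00,  2.68237910e-07,
        1.39349404e+00, -1.50494209e-01]), 'qd': array([ 0.00029997, -0.00218701, -0.00423598,  0.00028895,  0.00065052,
       -0.00017575]), 'effort': array([ 1.43484976e-04, -3.84095407e+01, -2.92549682e+01, -6.60217438e-05,
        4.88899779e-03,  2.92660923e-05]), 'tcp_pos': array([0.20755318, 0.53567256, 0.30284823]), 'orientation': array([ 1.83836512e-01,  9.82956308e-01, -9.59664031e-04, -3.34630543e-04]), 'wrist_force': array([ 0.42555518, -0.36604533, -0.78834373]), 'wrist_torque': array([-0.01282745,  0.02272585, -0.02415748]), 'grasp_force': 0.0, 'width': 0.08550949397234561}
```

View pics/top0.png

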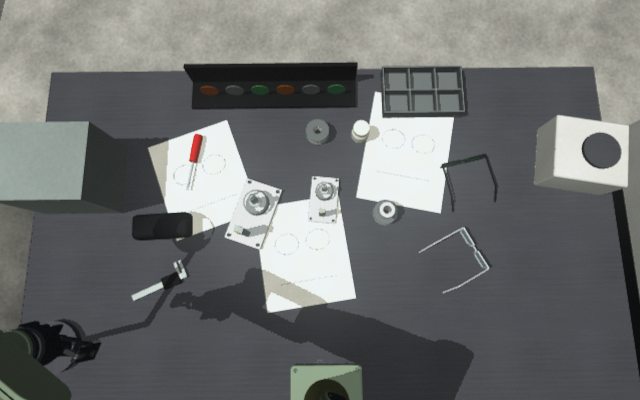

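View pics/side0.png

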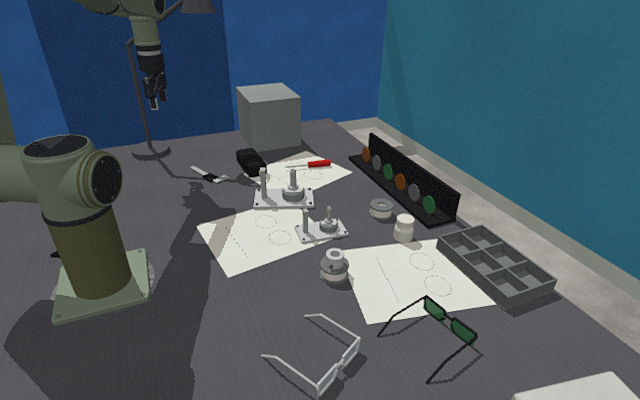

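The top view shows the larger polisher: shaft near (256,202), guide post near (242,232). The collared drum is near (386,211), and the spare drum at (317,131) is a look-alike. Next, enlarged crops and depth.

```bash
sed -i 's/^import numpy.*/&\nfrom scipy.spatial.transform import Rotation as Ro/; s/R=np.array(c\[.rotation.\])/R=Ro.from_quat(c["rotation"]).as_matrix()/; s/np.array(c\[.rotation.\]).T/Ro.from_quat(c["rotation"]).as_matrix().T/' h.py
python3 - <<'E'
from h import *
def crop(t,u,v,w,h,s):
    return cv2.resize(cv2.imread(f'pics/{t}.png')[v:v+h,u:u+w],None,fx=s,fy=s,interpolation=cv2.INTER_CUBIC)
a=crop('top0',220,175,70,75,8); b=crop('top0',368,195,36,36,8)[:300]
o=np.zeros((600,800,3),np.uint8); o[:600,:560]=a;o[:240,560:800]=b[:240,24:264]
cv2.imwrite('pics/c0.png',o)
a=crop('side0',245,160,80,50,10)[:500,:800]; cv2.imwrite('pics/c1.png',a)
a=crop('side0',305,235,60,60,8); cv2.imwrite('pics/c2.png',a)
d=np.load('pics/top0.npy'); X=cloud('top',d)
sub=X[175:250,220:290]; m=sub[...,2]
def st(X,u0,u1,v0,v1,z0,z1):
    s=X[v0:v1,u0:u1].reshape(-1,3); s=s[(s[:,2]>z0)&(s[:,2]<z1)]
    if len(s)==0: print('none'); return
    print(len(s),s.mean(0),s.min(0),s.max(0),(s.min(0)+s.max(0))/2)
print('table',np.median(X[330:380,500:560,2]))
print('post');st(X,225,260,215,250,.09,.13)
print('shaft');st(X,240,275,175,215,.08,.13)
print('can');st(X,235,280,175,225,.035,.06)
print('drum');st(X,368,405,190,232,.055,.08); st(X,368,405,190,232,.025,.045);st(X,368,405,190,232,.025,.08)
Y=cloud('side',np.load('pics/side0.npy'))
print('side drum');st(Y,315,355,240,290,.055,.08);print('side shaft');st(Y,282,302,160,205,.085,.13);print('side post');st(Y,255,275,160,205,.085,.13)
E
```

```text
table 0.00012967216572545848
post
72 [0.451944   0.22160377 0.10677229] [0.44218435 0.21026092 0.09129984] [0.46227269 0.23442113 0.1121995 ] [0.45222852 0.22234102 0.10174967]
shaft
50 [0.5390535  0.19059716 0.10059916] [0.53132911 0.18203651 0.08201342] [0.54881256 0.20137694 0.10961685] [0.54007083 0.19170673 0.09581513]
can
188 [0.53518108 0.18740994 0.04299724] [0.50499734 0.15625947 0.03504792] [0.57452349 0.22713749 0.05920823] [0.53976042 0.19169848 0.04712807]
drum
154 [ 0.50741    -0.17548123  0.06507193] [ 0.48647232 -0.19715679  0.05508665] [ 0.52928573 -0.15421073  0.07044009] [ 0.50787902 -0.17568376  0.06276337]
262 [ 0.5054332  -0.17284719  0.03556226] [ 0.47475962 -0.20952125  0.02580278] [ 0.54233261 -0.14339319  0.04492393] [ 0.50854611 -0.17645722  0.03536335]
446 [ 0.50568487 -0.17406908  0.04670475] [ 0.47475962 -0.20952125  0.02580278] [ 0.54233261 -0.14339319  0.07044009] [ 0.50854611 -0.17645722  0.04812143]
side drum
218 [ 0.50867578 -0.17773081  0.06293726] [ 0.48838313 -0.19722618  0.05521661] [ 0.53096418 -0.15104135  0.06910881] [ 0.50967365 -0.17413377  0.06216271]
side shaft
43 [0.54101195 0.1893752  0.09759574] [0.53396649 0.18245494 0.08653316] [0.5488208  0.20020369 0.1079506 ] [0.54139364 0.19132931 0.09724188]
side post
59 [0.45303908 0.21720251 0.10073935] [0.44409432 0.20895698 0.08556451] [0.4639454  0.23248053 0.11068945] [0.45401986 0.22071876 0.09812698]
```

View pics/c0.png

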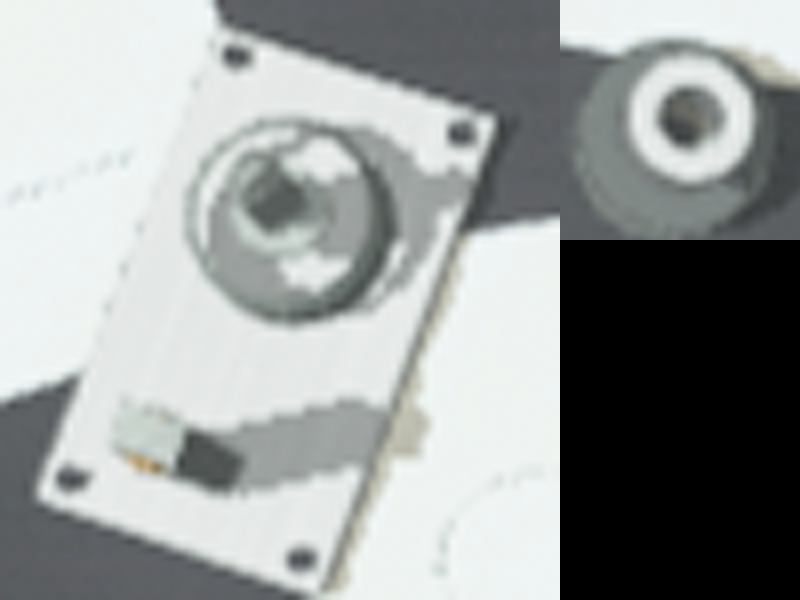

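View pics/c2.png

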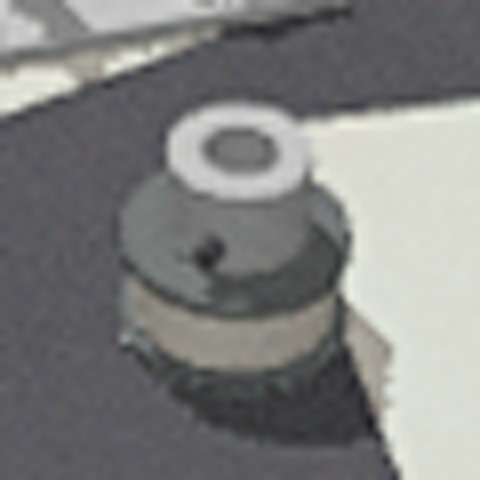

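The screw head shows at c2 (205,252), which is side pixel (330.6,266.5), facing the side camera. In the top view the post's top is at crop (147,428) and the plate's corners are clear. Next is the flat in the side view.

Run:
```python
from h import *
co=[(218,25),(495,118),(325,592),(38,495)]
C=np.array([onz('top',220+u/8-.5+.06,175+v/8-.5+.06,.012)[:2] for u,v in co])
for i in range(4):
    e=C[(i+1)%4]-C[i]; print(C[i],np.linalg.norm(e),np.degrees(np.arctan2(e[1],e[0])))
S=onz('side',305+205/8-.44,235+252/8-.44,.046); print('screw',S)
for c in [(.5085,-.1758)]: q=S[:2]-c; print(np.linalg.norm(q),np.degrees(np.arctan2(q[1],q[0])))
im=cv2.imread('pics/side0.png')[165:205,275:315]; a=cv2.resize(im,(600,600),interpolation=cv2.INTER_CUBIC)
cv2.imwrite('pics/c3.png',a)
# bore/collar ellipse by brightness in top: 
c=cv2.imread('pics/top0.png',0)[190:232,368:405]; m=(c>190).astype(np.uint8)
n,l,s,ce=cv2.connectedComponentsWithStats(m); print(s,ce)
# edges of flat plate: shaft top outline
T=cloud('top',np.load('pics/top0.npy'))
s=T[175:215,240:275].reshape(-1,3); s=s[s[:,2]>.104]; print(len(s),s.mean(0)); print(np.round((s[:,:2]-[.5405,.1915])*1000,1).tolist())
```

```text
[0.61743646 0.22273664] 0.10805070436264219 -109.55262070086474
[0.58127487 0.12091673] 0.18140073466877027 161.0262015331134
[0.40973012 0.17989659] 0.10894029094722453 70.86827526930128
[0.44543432 0.28281985] 0.1821942039183154 -19.2551573674869
screw [ 0.4928753  -0.19045464  0.046     ]
0.021421712227402353 -136.83494421363994
[[  0  10  37  32 995]
 [  0   0  37  17 436]
 [ 12  12  15  15 123]] [[17.27236181 27.2160804 ]
 [19.40137615  5.56192661]
 [18.91869919 19.12195122]]
24 [0.50413883 0.16002998 0.27918942]
[[-216.7, -188.8], [4.4, 3.0], [4.5, 0.4], [3.9, -2.7], [2.0, 5.8], [1.9, 3.1], [1.8, 0.4], [1.4, -2.6], [1.4, -5.3], [2.1, -7.3], [-1.2, 5.3], [-1.2, 2.7], [-0.8, 0.4], [-1.2, -2.6], [-1.2, -5.2], [-0.6, -7.3], [-3.4, 5.7], [-3.9, 2.6], [-3.3, 0.5], [-6.4, 2.8], [-6.2, 0.3], [-216.7, -188.8], [-216.7, -188.8], [-216.7, -188.8]]
```

View pics/c3.png

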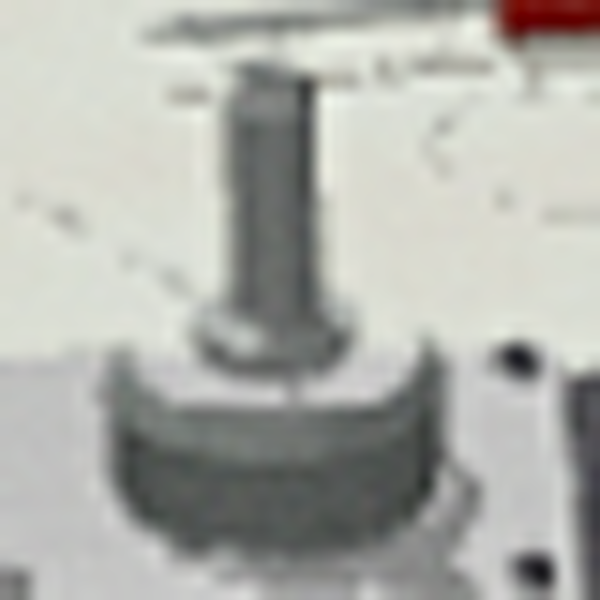

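```bash
cat >> h.py <<'E'
def proj(n,p):
    c=get_calibration(n); q=(np.asarray(p)-np.array(c['position']))@Ro.from_quat(c["rotation"]).as_matrix()
    return np.array([c['fx']*q[...,0]/q[...,2]+c['cx'],c['fy']*q[...,1]/q[...,2]+c['cy']]).T
E
python3 - <<'E'
from h import *
c=onz('top',386.92,209.12,.066)[:2]; print('collar ctr',c)
for cc in (c,(.509,-.175)):
  for a in range(-160,-105,8):
    p=[cc[0]+.0265*np.cos(np.radians(a)),cc[1]+.0265*np.sin(np.radians(a)),.046]
    print(a,proj('side',p).round(1),proj('top',p).round(1))
print('seen side 330.2 266.1 ; top notch 394 217.9')
print(proj('top',[.5407,.1918,.108]),proj('top',[.5407,.1918,.05]),proj('side',[.5407,.1918,.108]))
g=cv2.imread('pics/top0.png',0); print(g[192:208,248:264])
E
```

```text
collar ctr [ 0.50961029 -0.17540615]
-160 [325.9 265.4] [389.4 219.1]
-152 [327.1 266.1] [390.6 218.6]
-144 [328.4 266.7] [391.7 217.9]
-136 [329.9 267.2] [392.7 217. ]
-128 [331.4 267.6] [393.5 216. ]
-120 [333.  267.8] [394.2 214.9]
-112 [334.6 267.8] [394.7 213.7]
-160 [325.6 265.3] [389.3 219.3]
-152 [326.8 266. ] [390.5 218.8]
-144 [328.1 266.7] [391.5 218.1]
-136 [329.6 267.2] [392.5 217.2]
-128 [331.1 267.5] [393.4 216.2]
-120 [332.7 267.7] [394.1 215.1]
-112 [334.3 267.8] [394.6 214. ]
seen side 330.2 266.1 ; top notch 394 217.9
[250.93696367 196.50583085] [254.63811714 200.72186539] [292.03468389 169.32193228]
[[194 189 210 215 231 226 206 207 194 160 172 200 195 183 132 125]
 [186 214 215 198 199 192 159 158 157 171 211 230 231 227 190 132]
 [222 212 165 148 143 142 145 176 198 212 230 230 232 231 225 188]
 [223 180 153 173 162 128 123 184 220 223 228 231 232 230 229 225]
 [201 171 179 178 148 115 115 146 188 203 198 224 232 226 205 204]
 [179 163 181 147 115 110 112 102 134 165 147 180 205 196 158 158]
 [168 164 154 116 122 112 105  92  89 109 137 140 147 158 157 158]
 [150 167 136 125 126 101  91  92  90  96 129 139 142 149 158 160]
 [160 171 144 114 101  90  91  90  91  95 116 139 138 140 157 160]
 [168 195 166 103  91  92  92  91  94 107 125 140 137 135 159 159]
 [166 192 198 157 102  90  93 106 119 130 139 146 153 137 159 159]
 [161 180 206 200 155 111 123 142 178 177 177 172 157 152 160 159]
 [158 169 199 205 199 172 178 186 210 209 202 174 142 159 159 158]
 [158 162 176 188 198 207 207 208 208 206 179 152 151 159 160 159]
 [158 161 157 160 172 182 182 186 188 192 197 191 158 159 159 158]
 [158 157 157 156 154 151 165 200 202 210 229 225 200 200 200 187]]
```

Call:
{"api": "apply_moves", "payload": {
  "commands": [
    [[0.05, 0, 0], [0, 0, -5], -0.1],
    [[0.05, 0, 0], [0, 0, -5], -0.1],
    [[0.05, -0.03, 0], [0, 0, -5], -0.1],
    [[0.05, -0.04, 0], [0, 0, -5], -0.1],
    [[0.04, -0.05, 0], [0, 0, -5], -0.1],
    [[0.03, -0.05, 0], [0, 0, -4], -0.1],
    [[0.03, -0.05, 0], [0, 0, 0], -0.1],
    [[0.02, -0.05, 0], [0, 0, 0], -0.1],
    [[0.0125, -0.05, -0.02], [0, 0, 0], -0.1],
    [[0, -0.0235, -0.03], [0, 0, 0], -0.1],
    [[0, 0, 0], [0, 0, 0], -0.1],
    [[0, 0, 0], [0, 0, 0], -0.1]
  ],
  "newtons": 40
}}

```text
time_s: 1.3
tcp_pos: [0.5018, 0.2389, 0.2549]
orientation: [0.425, 0.905, -0.001, -0.001]
wrist_force: [-0.3, 1.4, 0.7]
width: 0.0469
grasp_force: 0.0
```

Call:
{"api": "apply_moves", "payload": {
  "commands": [
    [[0.02, -0.024, 0], [0, 0, 0], -0.1],
    [[0.019, -0.023, 0], [0, 0, 0], -0.1],
    [[0, 0, 0], [0, 0, 0], -0.1],
    [[0, 0, 0], [0, 0, 0], -0.1]
  ]
}}

```text
time_s: 1.7
tcp_pos: [0.542, 0.1936, 0.2572]
orientation: [0.424, 0.906, 0.001, 0.001]
wrist_force: [-1.1, 0.7, -0.6]
width: 0.0471
grasp_force: 0.0
```

Run:
```python
from h import *
s=read_state(); print(s['tcp_pos'],Ro.from_quat(s['orientation']).as_matrix().round(4))
```

```text
[0.54204004 0.19356617 0.25717737] [[-6.408e-01  7.677e-01  2.100e-03]
 [ 7.677e-01  6.408e-01  1.300e-03]
 [-3.000e-04  2.500e-03 -1.000e+00]]
```

Call:
{"api": "apply_moves", "payload": {
  "commands": [
    [[-0.001, -0.0015, -0.03], [0, 0, 0], -0.1],
    [[0, 0, -0.03], [0, 0, 0], -0.1],
    [[0, 0, -0.03], [0, 0, 0], -0.1],
    [[0, 0, -0.025], [0, 0, 0], -0.1],
    [[0, 0, 0], [0, 0, 0], -0.1],
    [[0, 0, 0], [0, 0, 0], 0.3],
    [[0, 0, 0], [0, 0, 0], 0.7],
    [[0, 0, 0], [0, 0, 0], 1],
    [[0, 0, 0], [0, 0, 0], 1],
    [[0, 0, 0], [0, 0, 0], 1],
    [[0, 0, 0], [0, 0, 0], 1],
    [[0, 0, 0], [0, 0, 0], 1]
  ],
  "newtons": 40
}}

```text
time_s: 2.9
tcp_pos: [0.5432, 0.1935, 0.1434]
orientation: [0.424, 0.906, 0.004, 0.003]
wrist_force: [6.3, 8.3, -6.3]
width: 0.0158
grasp_force: 40.1
```

Run:
```python
from h import *
s=read_state(); print(s)
```

```text
{'time_s': 2.9, 'joints': array([ 0.19045693,  0.38463989,  1.67504055,  0.0043582 ,  1.07194471,
       -0.50622804]), 'qd': array([ 4.77207470e-05, -4.13443566e-04, -1.66810918e-03,  1.68744635e-03,
       -3.83590971e-04, -6.70919461e-05]), 'effort': array([ -3.222422  , -43.55419636, -22.67437398,  -1.56494323,
         1.82983384,  -0.04920239]), 'tcp_pos': array([0.54323477, 0.19346829, 0.14335914]), 'orientation': array([0.42420335, 0.90555121, 0.00447929, 0.00290774]), 'wrist_force': array([ 6.34788814,  8.2624543 , -6.29976612]), 'wrist_torque': array([ 0.92154141, -0.61706193, -0.04036202]), 'grasp_force': 40.10933539668713, 'width': 0.015758903372404934}
```

Call:
{"api": "apply_moves", "payload": {
  "commands": [
    [[0.0005, 0, 0], [0, 0, -7], 1],
    [[0, -0.0003, 0], [0, 0, -8], 1],
    [[0, -0.0003, 0], [0, 0, -8], 1],
    [[0, -0.0003, 0], [0, 0, -8], 1],
    [[0, -0.0003, 0], [0, 0, -8], 1],
    [[0, -0.0003, 0], [0, 0, -8], 1],
    [[0, -0.0003, 0], [0, 0, -8], 1],
    [[0, -0.0002, 0], [0, 0, -4], 1],
    [[0, 0, 0], [0, 0, 0], 1],
    [[0, 0, 0], [0, 0, 0], 1],
    [[0, 0, 0], [0, 0, 0], 1]
  ]
}}

```text
time_s: 4.0
tcp_pos: [0.5417, 0.1916, 0.1433]
orientation: [0.815, 0.579, 0.003, -0.001]
wrist_force: [-0.5, 6.8, -0.0]
width: 0.0156
grasp_force: 40.4
```

Run:
```python
from h import *
s=read_state(); print(s['tcp_pos'],s['wrist_force'],s['wrist_torque'],s['width']); print(Ro.from_quat(s['orientation']).as_matrix().round(4)); R=Ro.from_quat(s['orientation']).as_matrix();print(np.degrees(np.arctan2(R[1,1],R[0,1])))
```

```text
[0.54170272 0.19158209 0.14334335] [-0.50372283  6.81524927 -0.04951047] [ 1.06180171  0.33493034 -0.06824189] 0.015616135843017352
[[ 0.3288  0.9444  0.0037]
 [ 0.9444 -0.3288  0.0055]
 [ 0.0064  0.0017 -1.    ]]
-19.19897080414484
```

Call:
{"api": "apply_moves", "payload": {
  "commands": [
    [[0, 0, 0], [0, 0, 0], 0.5],
    [[0, 0, 0], [0, 0, 0], 0.2],
    [[0, 0, 0], [0, 0, 0], 0],
    [[0, 0, 0.03], [0, 0, 0], 0],
    [[0, 0, 0.04], [0, 0, 0], 0],
    [[0, 0, 0.04], [0, 0, 0], 0],
    [[0, -0.03, 0], [0, 0, 0], 0],
    [[0, -0.045, 0], [0, 0, -5], -0.5],
    [[0, -0.045, 0], [0, 0, -5], -1],
    [[0, -0.045, 0], [0, 0, -5], -1],
    [[0, -0.045, 0], [0, 0, -5], -1],
    [[0, -0.045, 0], [0, 0, -5], -1]
  ]
}}

```text
time_s: 5.2
tcp_pos: [0.5406, -0.0683, 0.2514]
orientation: [0.922, 0.387, 0.0, 0.0]
wrist_force: [0.7, 0.3, 0.2]
width: 0.0853
grasp_force: 0.0
```

Run:
```python
from h import *
s=read_state(); print(s['tcp_pos'],s['wrist_force'],s['width']); R=Ro.from_quat(s['orientation']).as_matrix();print(np.degrees(np.arctan2(R[1,1],R[0,1])))
im,d=snap('top','top1'); snap('side','side1')
o=np.zeros((480,800,3),np.uint8)
o[:,:400]=cv2.resize(cv2.imread('pics/side1.png')[160:208,275:315],(400,480),interpolation=cv2.INTER_CUBIC)
o[:,400:]=cv2.resize(cv2.imread('pics/top1.png')[182:230,235:275],(400,480),interpolation=cv2.INTER_CUBIC)
cv2.imwrite('pics/c4.png',o)
```

```text
[ 0.54061555 -0.06834092  0.25144418] [0.66920093 0.28620688 0.20685204] 0.08530824644795942
-44.414136844219954
```

View pics/c4.png

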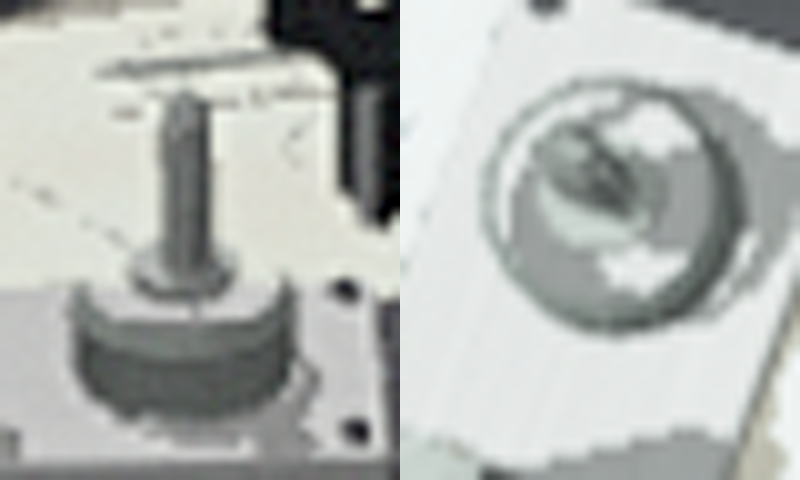

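c4: the shaft's flat is now turned to the lower left in the top view, towards the post. The shaft top is at crop (570,135). On to the drum.

Call:
{"api": "apply_moves", "payload": {
  "commands": [
    [[-0.01, -0.036, 0], [0, 0, 0], -1],
    [[-0.01, -0.036, 0], [0, 0, 0], -1],
    [[-0.011, -0.035, 0], [0, 0, 0], -1],
    [[0, 0, -0.03], [0, 0, 0], -1],
    [[0, 0, -0.03], [0, 0, 0], -1],
    [[0, 0, -0.03], [0, 0, 0], -1],
    [[0, 0, 0], [0, 0, 0], -1],
    [[0, 0, 0], [0, 0, 0], -1]
  ]
}}

```text
time_s: 6.1
tcp_pos: [0.5098, -0.1729, 0.1609]
orientation: [0.921, 0.39, -0.0, -0.0]
wrist_force: [-0.3, -0.1, 0.8]
width: 0.0853
grasp_force: 0.0
```

Run:
```python
from h import *
s=read_state(); print(s['tcp_pos'],s['wrist_force'],s['width'],s['joints']); R=Ro.from_quat(s['orientation']).as_matrix();print(R.round(4),np.degrees(np.arctan2(R[1,1],R[0,1])))
```

```text
[ 0.50980248 -0.17285266  0.16093112] [-0.32398638 -0.0696791   0.76552979] 0.08527875513653838 [-4.87751396e-01  2.93626461e-01  1.75647992e+00  8.36066820e-05
  1.09245104e+00  2.82810459e-01]
[[ 6.966e-01  7.175e-01 -8.000e-04]
 [ 7.175e-01 -6.966e-01  5.000e-04]
 [-2.000e-04 -9.000e-04 -1.000e+00]] -44.1521546038868
```

Call:
{"api": "apply_moves", "payload": {
  "commands": [
    [[0, -0.0025, -0.025], [0, 0, 0], -1],
    [[0, 0, -0.024], [0, 0, 0], -1],
    [[0, 0, 0], [0, 0, 0], -0.5],
    [[0, 0, 0], [0, 0, 0], -0.2],
    [[0, 0, 0], [0, 0, 0], 0.1],
    [[0, 0, 0], [0, 0, 0], 0.4],
    [[0, 0, 0], [0, 0, 0], 0.7],
    [[0, 0, 0], [0, 0, 0], 1],
    [[0, 0, 0], [0, 0, 0], 1],
    [[0, 0, 0], [0, 0, 0], 1]
  ],
  "newtons": 80
}}

```text
time_s: 7.1
tcp_pos: [0.5116, -0.1765, 0.1148]
orientation: [0.921, 0.389, 0.002, 0.002]
wrist_force: [-1.6, 0.7, 5.8]
width: 0.0417
grasp_force: 80.6
```

Run:
```python
from h import *
s=read_state(); print(s['tcp_pos'],s['wrist_force'],s['width'],s['joints']); R=Ro.from_quat(s['orientation']).as_matrix();print(R.round(4),np.degrees(np.arctan2(R[1,1],R[0,1])))
```

```text
[ 0.51162401 -0.17647055  0.11477552] [-1.5613368   0.70848168  5.79522893] 0.04169163349468727 [-4.92251162e-01  3.67662664e-01  1.77393616e+00  3.95290275e-04
  9.95129217e-01  2.78588070e-01]
[[ 0.6969  0.7172  0.0044]
 [ 0.7172 -0.6969 -0.002 ]
 [ 0.0017  0.0046 -1.    ]] -44.17833588852593
```

Width is 41.7 instead of 44 and there is some upward force. I'll lift a little and look.

Call:
{"api": "apply_moves", "payload": {
  "commands": [
    [[0, 0, 0.01], [0, 0, 0], 1],
    [[0, 0, 0.03], [0, 0, 0], 1],
    [[0, 0, 0.04], [0, 0, 0], 1],
    [[0, 0, 0.04], [0, 0, 0], 1],
    [[0, 0, 0], [0, 0, 0], 1],
    [[0, 0, 0], [0, 0, 0], 1]
  ]
}}

```text
time_s: 7.7
tcp_pos: [0.5104, -0.1761, 0.2338]
orientation: [0.921, 0.389, 0.001, 0.002]
wrist_force: [0.5, 0.0, -2.1]
width: 0.0417
grasp_force: 81.6
```

Run:
```python
from h import *
s=read_state(); print(s['tcp_pos'],s['wrist_force'],s['wrist_torque'],s['width'],s['grasp_force']); R=Ro.from_quat(s['orientation']).as_matrix();print(R.round(4),np.degrees(np.arctan2(R[1,1],R[0,1])))
im,d=snap('side','side2')
p=proj('side',s['tcp_pos']+R[:,2]*.06).astype(int); print(p)
u,v=p; x0,y0=u-50,v-50
cv2.imwrite('pics/c5.png',cv2.resize(cv2.imread('pics/side2.png')[y0:y0+100,x0:x0+100],(600,600),interpolation=cv2.INTER_CUBIC)); print(x0,y0)
```

```text
[ 0.51043541 -0.17606833  0.23381171] [ 0.48980828  0.01975363 -2.14996605] [-0.01244279 -0.01028155  0.03825158] 0.04168879599507577 81.56923147849739
[[ 0.6969  0.7171  0.0034]
 [ 0.7171 -0.6969 -0.0019]
 [ 0.001   0.0038 -1.    ]] -44.18058579931829
[336 215]
286 165
```

View pics/c5.png

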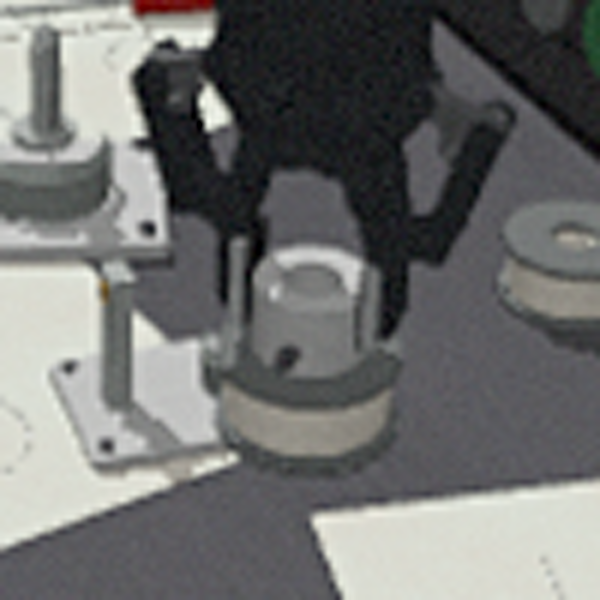

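c5: the drum hangs upright between the pads, with the screw head at crop (290,358) facing the camera, between the fingers. I'll check its angle.

Run:
```python
from h import *
for a in range(-150,-117,4):
    for r in (.0285,.0265): print(a,[proj('side',[c[0]+r*np.cos(np.radians(a)),c[1]+r*np.sin(np.radians(a)),.165]).round(1) for c in ((.5102,-.1762),)],end=' ')
    print()
# collar-top ring center from image at z=.185
print(proj('side',[.5102,-.1762,.185]),'ring seen',286+312/6-.4,165+279/6-.4)
print('target remaining', .5405-.5104,.1928+.1761)
```

```text
-150 [array([328.9, 224.5])] -150 [array([329.4, 224.1])] 
-146 [array([329.7, 224.8])] -146 [array([330.1, 224.4])] 
-142 [array([330.5, 225.1])] -142 [array([330.9, 224.6])] 
-138 [array([331.3, 225.3])] -138 [array([331.7, 224.9])] 
-134 [array([332.2, 225.6])] -134 [array([332.5, 225.1])] 
-130 [array([333.1, 225.7])] -130 [array([333.3, 225.2])] 
-126 [array([334. , 225.9])] -126 [array([334.1, 225.4])] 
-122 [array([334.9, 226. ])] -122 [array([335. , 225.5])] 
-118 [array([335.8, 226.1])] -118 [array([335.8, 225.5])] 
[336.70720628 211.08463562] ring seen 337.6 211.1
target remaining 0.030100000000000016 0.3689
```

Call:
{"api": "apply_moves", "payload": {
  "commands": [
    [[0, 0, 0.026], [0, 0, 0], 1],
    [[0.003, 0.04, 0], [0, 0, -6.7], 1],
    [[0.003, 0.041, 0], [0, 0, -6.7], 1],
    [[0.003, 0.041, 0], [0, 0, -6.7], 1],
    [[0.003, 0.041, 0], [0, 0, -6.7], 1],
    [[0.003, 0.041, 0], [0, 0, -6.7], 1],
    [[0.003, 0.041, 0], [0, 0, -6.7], 1],
    [[0.003, 0.041, 0], [0, 0, -6.7], 1],
    [[0.003, 0.041, 0], [0, 0, -6.7], 1],
    [[0.003, 0.042, 0], [0, 0, -6.7], 1],
    [[0.003, 0, 0], [0, 0, -6.9], 1],
    [[0, 0, 0], [0, 0, 0], 1]
  ]
}}

```text
time_s: 8.95
tcp_pos: [0.5384, 0.1943, 0.255]
orientation: [0.983, -0.184, -0.002, 0.001]
wrist_force: [0.9, -0.4, -2.1]
width: 0.0421
grasp_force: 81.9
```

Call:
{"api": "apply_moves", "payload": {
  "commands": [
    [[0, 0, 0], [0, 0, 0], 1],
    [[0, 0, 0], [0, 0, 0], 1]
  ]
}}

```text
time_s: 9.15
tcp_pos: [0.5392, 0.1923, 0.2566]
orientation: [0.983, -0.185, -0.001, 0.001]
wrist_force: [-0.1, 0.0, -1.9]
width: 0.0419
grasp_force: 81.8
```

Run:
```python
from h import *
s=read_state(); print(s['tcp_pos'],s['wrist_force'],s['wrist_torque'],s['width'],s['joints']); R=Ro.from_quat(s['orientation']).as_matrix();print(R.round(4),np.degrees(np.arctan2(R[1,1],R[0,1])))
```

```text
[0.53922963 0.19226617 0.25663964] [-0.11461576  0.03158978 -1.91010159] [ 0.02835498 -0.05382682 -0.02180197] 0.04189480181585116 [ 1.91417667e-01  2.44709924e-01  1.59642760e+00 -1.46425334e-04
  1.30291808e+00  2.13522050e+00]
[[ 9.312e-01 -3.644e-01 -2.400e-03]
 [-3.644e-01 -9.312e-01 -6.000e-04]
 [-2.000e-03  1.400e-03 -1.000e+00]] -111.36938569353428
```

Call:
{"api": "apply_moves", "payload": {
  "commands": [
    [[0.0018, 0.0006, -0.02], [0, 0, 0], 1],
    [[0, 0, -0.006], [0, 0, 0], 1],
    [[0, 0, -0.005], [0, 0, 0], 1],
    [[0, 0, -0.005], [0, 0, 0], 1],
    [[0, 0, -0.005], [0, 0, 0], 1],
    [[0, 0, -0.005], [0, 0, 0], 1],
    [[0, 0, 0], [0, 0, 0], 1]
  ]
}}

```text
time_s: 9.85
tcp_pos: [0.5412, 0.1937, 0.211]
orientation: [0.983, -0.186, -0.001, 0.0]
wrist_force: [-0.5, 0.4, -1.9]
width: 0.0419
grasp_force: 81.8
```

Run:
```python
from h import *
s=read_state(); print(s['tcp_pos'],s['wrist_force'],s['wrist_torque'],s['width'])
```

```text
[0.5411592  0.19372069 0.21103772] [-0.46700213  0.43272623 -1.92568462] [-0.0064661   0.0239625  -0.03762238] 0.041897529762400874
```

Call:
{"api": "apply_moves", "payload": {
  "commands": [
    [[0, 0, -0.006], [0, 0, 0], 1],
    [[0, 0, -0.006], [0, 0, 0], 1],
    [[0, 0, -0.006], [0, 0, 0], 1],
    [[0, 0, -0.006], [0, 0, 0], 1],
    [[0, 0, -0.003], [0, 0, 0], 1],
    [[0, 0, -0.003], [0, 0, 0], 1],
    [[0, 0, -0.003], [0, 0, 0], 1],
    [[0, 0, -0.003], [0, 0, 0], 1],
    [[0, 0, 0], [0, 0, 0], 1]
  ]
}}

```text
time_s: 10.75
tcp_pos: [0.5414, 0.1938, 0.1753]
orientation: [0.983, -0.186, -0.0, 0.0]
wrist_force: [0.7, 0.4, -2.7]
width: 0.0414
grasp_force: 81.8
```

Run:
```python
from h import *
s=read_state(); print(s['tcp_pos'],s['wrist_force'],s['wrist_torque'],s['width'])
```

```text
[0.54135151 0.19378863 0.17533256] [ 0.71519606  0.40734469 -2.66961174] [ 0.02542642 -0.0218168  -0.07597109] 0.04142356400996041
```

Call:
{"api": "apply_moves", "payload": {
  "commands": [
    [[0, 0, -0.003], [0, 0, 0], 1],
    [[0, 0, -0.003], [0, 0, 0], 1],
    [[0, 0, -0.003], [0, 0, 0], 1],
    [[0, 0, -0.002], [0, 0, 0], 1],
    [[0, 0, 0], [0, 0, 0], 1]
  ]
}}

```text
time_s: 11.25
tcp_pos: [0.5414, 0.1938, 0.1648]
orientation: [0.983, -0.186, -0.0, 0.0]
wrist_force: [-2.2, 0.3, 0.2]
width: 0.0416
grasp_force: 82.2
```

Run:
```python
from h import *
s=read_state(); print(s['tcp_pos'],s['wrist_force'],s['wrist_torque'],s['width']);R=Ro.from_quat(s['orientation']).as_matrix();print(R[:,2],np.degrees(np.arctan2(R[1,1],R[0,1])))
```

```text
[0.54140947 0.19384921 0.16484194] [-2.22572477  0.33896011  0.21546897] [ 0.00556675  0.36090432 -0.05803063] 0.04155083822308503
[-6.67789211e-04 -1.50282914e-04 -9.99999766e-01] -111.38197632051927
```

Call:
{"api": "apply_moves", "payload": {
  "commands": [
    [[0, 0, -0.001], [0, 0, 0], 1],
    [[0, 0, -0.001], [0, 0, 0], 1],
    [[0, 0, 0], [0, 0, 0], 1]
  ]
}}

```text
time_s: 11.55
tcp_pos: [0.5415, 0.1939, 0.1647]
orientation: [0.983, -0.185, -0.0, 0.0]
wrist_force: [-6.4, -0.8, 11.1]
width: 0.0417
grasp_force: 83.2
```

Run:
```python
from h import *
s=read_state(); print(s['tcp_pos'],s['wrist_force'],s['wrist_torque'],s['width']);R=Ro.from_quat(s['orientation']).as_matrix();print(R[:,2],np.degrees(np.arctan2(R[1,1],R[0,1])))
snap('top','top3'); snap('side','side3')
print(proj('top',[.541,.193,.116]),proj('side',[.541,.193,.1]))
o=np.zeros((500,800,3),np.uint8)
o[:,:400]=cv2.resize(cv2.imread('pics/side3.png')[150:210,255:303],(400,500),interpolation=cv2.INTER_CUBIC)
o[:,400:]=cv2.resize(cv2.imread('pics/top3.png')[180:240,225:273],(400,500),interpolation=cv2.INTER_CUBIC)
cv2.imwrite('pics/c6.png',o)
```

```text
[0.54151478 0.19385804 0.16470897] [-6.42073252 -0.7540628  11.10079666] [-0.17984863  1.05567688 -0.01908956] 0.04172878089724649
[-5.22981045e-04 -3.17119192e-04 -9.99999813e-01] -111.37179254689057
[249.94250993 195.78229096] [292.03415585 171.48899636]
```

View pics/c6.png

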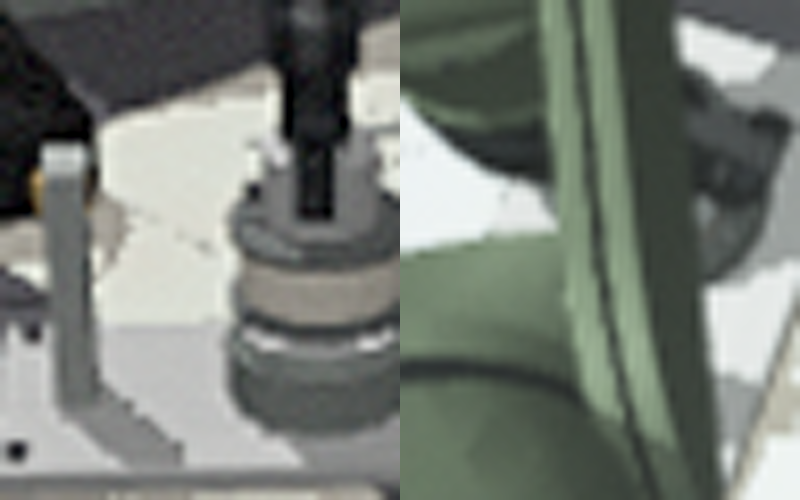

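c6: the drum is seated, with the can's rim showing as the proper 7 mm gap below it. The screw head is at side crop (253,190), on the left towards the post. I'll refine its angle from the earlier images relative to the collar.

Run:
```python
from h import *
from scipy.optimize import minimize_scalar
def blob(t,u,v,r=4):
    g=cv2.imread(f'pics/{t}.png',0)[v-r:v+r+1,u-r:u+r+1].astype(float); print(g.astype(int)); 
    w=np.clip(np.median(g)-18-g,0,None); yy,xx=np.mgrid[-r:r+1,-r:r+1]; w*=np.hypot(xx,yy)<=3
    return np.array([u+(w*xx).sum()/w.sum(),v+(w*yy).sum()/w.sum()])
for t,u,v,c,z0,ring in (('side0',330,266,(.5096,-.1754),0,(334.6,253.3)),('side2',334,224,(.5102,-.1762),.119,(337.6,211.1)),('side3',285,172,(.5408,.1935),.05,None)):
    b=blob(t,u,v); off=np.array(ring)-proj('side',[*c,z0+.066]) if ring else np.zeros(2)
    f=lambda a:((proj('side',[c[0]+.0275*np.cos(a),c[1]+.0275*np.sin(a),z0+.046])+off-b)[0]**2)
    print(t,b,off,[ (d,proj('side',[c[0]+.028*np.cos(np.radians(d)),c[1]+.028*np.sin(np.radians(d)),z0+.046]).round(1)) for d in ((150,161,172) if ring is None else ())])
    if ring: print(np.degrees(minimize_scalar(f,bounds=(-2.8,-1.9),method='bounded').x))
```

```text
[[115 113 114 118 117 122 120 122 117]
 [113 110 112 118 116 118 124 119 121]
 [116 114 117 119 106  94 111 124 118]
 [119 121 120 110  94  69  69 113 122]
 [114 108 117  80  63  65  54 108 124]
 [122 102 100  71  40  48  85 119 125]
 [122 125 128 102  59  67 111 120 120]
 [122 119 122 124 103  78  81  86  98]
 [120 123 123 125 123  90  72  71  76]]
side0 [330.6625 266.5375] [ 0.36189716 -0.45169699] []
-133.05121650472964
[[111 118 117 123 121 121 120 122 121]
 [115 118 119 118 121 122 120 122 121]
 [113 120 115 102  93 111 121 123 120]
 [119 117  84  47  49  66 112 128 121]
 [121 108  67  53  46  62 109 124 120]
 [113  95  56  40  40 103 126 125 121]
 [ 81  75  58  59  83 120 130 125 120]
 [ 77  81  66  83 103 113 117 114 118]
 [ 78  78  77  80  77  71  76  75  72]]
side2 [333.33141762 224.3467433 ] [0.89279372 0.01536438] []
-133.44324175013392
[[218 217 218 222 230 185 185 211 164]
 [218 220 219 222 231 166 140 192 151]
 [219 219 222 220 226 165 100 111 110]
 [220 220 222 192 181 143 112 116 119]
 [220 224 209 126  49  96 116 120 116]
 [219 224 200 114  36  88 114 121 115]
 [224 204 144  95  88  98 114 122 116]
 [218 171 121 111 114 111 114 119 116]
 [209 149 107  94  88  84 107 121 118]]
side3 [285.50229358 172.77981651] [0. 0.] [(150, array([282.9, 172. ])), (161, array([282.7, 172.8])), (172, array([282.9, 173.6]))]
```

Call:
{"api": "apply_moves", "payload": {
  "commands": [
    [[-0.0006, 0, -0.001], [0, 0, 0], 1],
    [[0, 0, -0.001], [0, 0, 0], 1],
    [[0, 0, -0.001], [0, 0, 0], 1],
    [[0, 0, 0], [0, 0, 0], 1],
    [[0, 0, 0], [0, 0, 0], 1],
    [[0, 0, 0], [0, 0, 0], 1]
  ],
  "newtons": 100
}}

```text
time_s: 12.25
tcp_pos: [0.5415, 0.1939, 0.1646]
orientation: [0.983, -0.185, 0.001, 0.0]
wrist_force: [-10.9, -3.2, 23.9]
width: 0.0415
grasp_force: 99.8
```

Run:
```python
from h import *
s=read_state(); print(s['tcp_pos'],s['wrist_force'],s['wrist_torque'],s['width'],s['grasp_force']);R=Ro.from_quat(s['orientation']).as_matrix();print(R[:,2],np.degrees(np.arctan2(R[1,1],R[0,1])))
```

```text
[0.54154631 0.19389015 0.1646247 ] [-10.90474656  -3.18109062  23.88358209] [-0.59214753  1.995806   -0.0414748 ] 0.041450205183878756 99.77050490677357
[ 1.08251752e-03 -5.62903967e-04 -9.99999256e-01] -111.35658393861024
```

Call:
{"api": "apply_moves", "payload": {
  "commands": [
    [[-0.001, 0, -0.001], [0, 0, 0], 1],
    [[-0.0005, 0, -0.0005], [0, 0, 0], 1],
    [[0, 0, 0], [0, 0, 0], 1],
    [[0, 0, 0], [0, 0, 0], 1],
    [[0, 0, 0], [0, 0, 0], 1]
  ]
}}

```text
time_s: 12.75
tcp_pos: [0.5413, 0.1939, 0.1646]
orientation: [0.983, -0.185, 0.002, -0.0]
wrist_force: [-10.0, -3.1, 28.3]
width: 0.0419
grasp_force: 100.1
```

Run:
```python
from h import *
s=read_state(); print(s['tcp_pos'],s['wrist_force'],s['wrist_torque'],s['width'],s['grasp_force']);R=Ro.from_quat(s['orientation']).as_matrix();y=np.degrees(np.arctan2(R[1,1],R[0,1]));print(R[:,2],y)
if 20<s['wrist_force'][2]<50 and s['tcp_pos'][2]<.1655: print(hand_in())
```

```text
[0.54130775 0.1938686  0.16460509] [-9.98029585 -3.12577403 28.34595462] [-0.7817087   1.9543075  -0.04875211] 0.04185161285275313 100.05666844546795
[ 4.46788265e-03 -5.21606331e-04 -9.99989883e-01] -111.35066192390576
the job is handed in; nothing more can be done
None
```

The job is handed in: I turned the flat to the guide post and seated the drum fully home with its set screw within about 2° of the post, by my measurements, and the arm is still gripping the collar and pressing down with about 28 N.

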